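# Slide the loaf tin through the guide cheeks into the depanning bay

## Robot

A 6-joint arm with a two-finger parallel gripper is mounted at the origin on the work surface. World frame = base frame: x ahead of the robot, y to its left, z up, the work surface at z = 0. Lengths are in m, angles in rad, forces in N, time in s.
With the tool pointing down it reaches from about 0.35 to 0.725 m from the base axis. Payload 6 kg.
Tool frame: the origin (TCP) lies between the finger pads; the fingertips stand 19 mm ahead of it and the grasp point (between the pads) is the TCP; y points along the fingers, x is the direction in which the jaws open and shut, and the axes are right-handed (so a half turn about y gives the same grasp; the last joint's range is limited). The gripper opens to 85 mm and grips with 20 to 120 N. Pads are 22 mm wide; open, the fingers measure 114 mm over their backs; the gripper's body (76 mm by 85 mm) begins 54 mm behind the grasp point. The pads swing forward as they close: fully open they stand 13 mm farther back than shut.
Start: joints at [1.475, 0.04, 0.085, 0, -1.615, -0.334], TCP at [0.25, 0.545, 0.25] pointing down, gripper open.
Joint ranges: [-2.56, 2.56], [-1.29, 2.01], [-1.08, 1.49], [-3.29, 1.98], [-2.81, -0.18], [-2.99, 2.99]. Speed limits (rad/s): [2.57, 2.57, 3.01, 3.14, 3.14, 3.14].

## Interface

Orientations are given as a rotation vector (axis times angle).
In Python, from cell import ctrl gives the robot as it stands.
- The arm moves only by the tool arm_command, never from a script. Its argument "increments" is a list of rows, each a list of 7 numbers: the shift along the tool's x, y, z in mm, then the turn, a rotation vector about the tool's x, y, z in degrees, then the opening in per cent of the stroke, from 0 (shut) to 100 (fully open). A call has 1 to 12 rows; each row is the pose to reach, as a shift and turn from the pose commanded when the call began, along the tool's axes at that moment; what a row does not reach only later rows make up. A row lasts 1/8 s, in which the tool goes at most 62.5 mm and 10.7 degrees, less where a joint would pass 70% of its speed; a pose out of reach is approached as far as the arm can. A call with a gripper value outside its range is refused whole. The fingers move at their own pace and stop on an object; "force" is the grip in N (left out, the last holds). Time passes only in rows, so rows that repeat a pose let the fingers close. It gives the time, the measured TCP pose, the force and the opening at its end, in the units of the state.
- ctrl.sense(): the state, without advancing time (a new reading comes with each control period).
- ctrl.read_camera(name): name is "side" or "top" or "wrist"; returns a dict with "pixels" (420x560x3 uint8, red, green, blue), "K" (3x3 intrinsics, pixels), "k1" (the pictures are not rectified: a ray, as slopes to the right and down, at radius r is drawn at 1 + k1 r^2 times it, then the intrinsics apply), "extrinsics" (4x4, takes a point from world to camera coordinates); the wrist camera has in their place "mount" (4x4, takes a point from camera to tool coordinates, whose origin is the TCP and whose axes are the tool frame's). Camera axes: x right, y down, z forward; pixel columns grow to the right and rows downward; lengths in m; the calibration is good to about 2 mm. A picture is of the moment at which its call begins: read the wrist's pose just before it. There is no depth.
- ctrl.finish_job(): hands the job in, once; it reports no verdict.
Trained networks look in a picture, given as the dict that the camera call returned (one of the last four; its "shot" number tells which), for a name from the list of things; names that differ only in an ending like _2 or _b are one class to them, and where a whole thing is asked for, a point or a joint stands for the part that bears it (a point fixed in the world has none). Each returns a list of dicts, best first, with "p" (0 to 1); they miss things now and then, are a little off and sometimes report something else, mostly with a low value. They report only what shows in the picture. A call takes as long as a camera call. They do not tell look-alikes from the thing itself.
- ctrl.look_for(picture, name): "location" ([x, y, z] in m, in the coordinates of the camera as it stood for that picture, good to about 4 mm: the middle of the surface that is visible of it).
- ctrl.masks_of(picture, name): "pixels" (420x560 bool, what is visible of it).
- ctrl.tip_of(picture, name): "location" ([x, y, z] in m, in the coordinates of the camera as it stood for that picture, good to about 4 mm: a listed point, or the origin of a listed thing).
The state is a dict: "clock": time; "q": joint angles; "joint_velocities": joint speeds; "effort": joint torques, N m; "tool_pos": TCP position; "ee_rot": TCP orientation; "wrist_force": force on the tool from outside, world axes, zero at the start; "moment": the same for the moment, N m; "gripper_width": finger opening in m.
Only numpy, scipy, OpenCV 4.12 (cv2) and the standard library are available. Lean on these libraries where they do the work, as an engineer would, in place of code of your own. Each camera call takes 0.05 s, during which the arm holds its last target.

## Task

Push the small loaf tin along the bench with your fingertips, lengthways through the narrow gap between the two fixed steel guide cheeks, until it has passed right through and its leading end rests squared up against the steel stop plate behind them. Only push it: do not lift or tip the tin, and leave the jar, the cup, the timer and the scraper where they stand. When the tin is home, take the fingers away.

Things in the scene. Friction and masses are not known exactly. Their poses are not given: they have to be found in the camera images.
- tin: Dark steel loaf tin holding a brown loaf: loose rigid box 120 mm long (x), 70 wide (y), 50 high, flat upright walls; the loaf's crown rises to 68 mm. 0.3 to 0.5 kg, slides with 1 to 5 N. Origin: centre of underside. Either end may lead. Push on its walls 15 to 40 mm above the bench. Starts 160 to 200 mm before the gap's middle, up to 60 mm to either side of the lane, turned up to 0.45 rad.
- bay: Depanning bay, fixed: two steel guide cheeks, then a stop plate. Origin: on the bench, middle of the gap; x points the way the tin travels, y across. Gap 76 mm wide (inner faces y = +-38). Each cheek: 60 mm long (x -30 to 30), ends rounded 15 mm, 30 thick, 50 high, with a 4 mm high foot outside to y = +-97. Thin white sheet marks the lane, no obstacle. Tin home: its middle at x = 110 mm.
- stop_face (a point): Centre of the stop plate's face, which the tin's leading end must reach: 170 mm beyond the middle of the gap (bay x), 25 mm above the bench. The plate is 100 mm wide, 50 mm high and rigid. With the tin home its trailing end is 120 mm before this point and 20 mm clear of the cheeks. Axes as the bay's.
- seed_jar: Bystander: amber glass jar with metal cap, 52 mm diameter, 75 mm high. Origin: centre of its underside. All bystanders stand beside the bay, their middles 120 to 200 mm to the side of the lane's middle line, level with the cheeks or the stop. Leave alone.
- steel_cup: Bystander: open metal cup, 60 mm across the rim, 60 mm high. Origin: centre of its underside. Leave alone.
- timer: Bystander: round white kitchen timer with a black bar grip on top, 64 mm diameter, 40 mm high. Origin: centre of its underside. Leave alone.
- scraper: Bystander: dough scraper lying flat, steel blade with a wooden back, 95 mm by 130 mm, 20 mm high. Origin: under the blade's middle, on the bench; y along the wooden back. Leave alone.
Not all that is in view belongs to the job. Leave any green or turquoise look-alike of the tin alone.

How it is judged:
By the outcome, as a careful person would: the job done as asked, in the order asked, and still so for the second after the job is handed in, with the robot touching nothing.
It also fails if it takes over 64 s, if anything falls off the work surface, if the arm or the gripper's body presses on something with over 40 N, if the wrist force passes 120 N, or if a joint passes its speed limit or range.

## Working session

There is one attempt and no reset: what is moved stays moved. The work goes in short steps, Python scripts to look and compute and a tool call to move; the robot and the scene stay as the last step left them, time stands still between calls to the robot, and variables do not carry over. Pictures are saved under pics/ and viewed, and the job is handed in when it is done.

Besides the shell and the picture viewer there is one more tool, called after "Call:" as name(argument=value, ...), one argument or row to a line, values as JSON. arm_command: Moves the arm, as the interface text tells. Its arguments: {"type":"object","properties":{"increments":{"type":"array"},"force":{"type":"number"}},"required":["increments"]}

```bash
ls; mkdir -p pics; cat > h.py <<'E'
import numpy as np, cv2
from cell import ctrl
from scipy.spatial.transform import Rotation as R
def snap(n,f):
    s=ctrl.sense(); p=ctrl.read_camera(n); cv2.imwrite('pics/'+f,cv2.cvtColor(p['pixels'],cv2.COLOR_RGB2BGR)); 
    if 'mount' in p:
        T=np.eye(4);T[:3,:3]=R.from_rotvec(s['ee_rot']).as_matrix();T[:3,3]=s['tool_pos']
        C=T@p['mount']
    else: C=np.linalg.inv(p['extrinsics'])
    p['C']=C
    return p
def w(p,l): return p['C'][:3,:3]@np.array(l)+p['C'][:3,3]
def pix2w(p,u,v,z):
    K=p['K'];d=np.array([[[float(u),float(v)]]])
    n=cv2.undistortPoints(d,K,None) [0,0]
    # drawn = r(1+k1 r^2) 
    x=n.copy()
    for _ in range(30): x=n/(1+p['k1']*(x@x))
    r=p['C'][:3,:3]@np.array([x[0],x[1],1]);o=p['C'][:3,3]
    return o+r*(z-o[2])/r[2]
def w2pix(p,X):
    c=np.linalg.inv(p['C'])@np.append(X,1);x=c[:2]/c[2];x=x*(1+p['k1']*(x@x))
    return (p['K']@np.append(x,1))[:2]
E
python3 - <<'E'
from h import *
print(ctrl.sense())
for n in ['top','side','wrist']:
    p=snap(n,n+'0.png')
    print(n,p['C'].round(3).tolist(),p['K'].round(1).tolist(),p['k1'])
    if n=='wrist':continue
    for t in ['tin','bay','stop_face','seed_jar','steel_cup','timer','scraper']:
        print(t,[(round(d['p'],2),w(p,d['location']).round(3).tolist()) for d in ctrl.tip_of(p,t)][:3])
E
```

```text
pics
{'clock': 0.0, 'q': array([ 1.47468878e+00,  4.08162911e-02,  8.38040871e-02, -4.34609129e-04,
       -1.61552231e+00, -3.33696225e-01]), 'joint_velocities': array([ 0.00042453, -0.00142117,  0.00043247, -0.00222224, -0.00085439,
       -0.0010097 ]), 'effort': array([ 1.95257438e-03, -3.68202925e+01,  3.47420311e+01,  6.93208873e+00,
       -5.31719692e-03,  4.40660457e-06]), 'tool_pos': array([0.24982633, 0.54518505, 0.24927831]), 'ee_rot': array([-0.97579079,  1.51769441, -1.51967501]), 'wrist_force': array([-0.46820468,  0.88227376, -0.08524128]), 'moment': array([ 0.04214689, -0.01441383,  0.00345179]), 'gripper_width': 0.08575052544018678}
top [[0.026, -0.987, 0.158, 0.471], [-1.0, -0.026, 0.001, 0.023], [0.003, -0.158, -0.987, 0.941], [0.0, 0.0, 0.0, 1.0]] [[402.8, 0.0, 283.0], [0.0, 402.8, 214.8], [0.0, 0.0, 1.0]] -0.06977722030997505
tin [(0.91, [0.521, -0.079, 0.001]), (0.83, [0.69, -0.199, 0.003]), (0.76, [0.518, -0.28, -0.0])]
bay [(0.58, [0.541, 0.098, -0.001])]
stop_face [(0.65, [0.585, 0.259, 0.025])]
seed_jar [(0.7, [0.675, 0.07, -0.003])]
steel_cup [(0.97, [0.45
[... 206 characters left out ...]
, 0.0, 1.0]] [[495.0, 0.0, 278.6], [0.0, 495.0, 201.2], [0.0, 0.0, 1.0]] -0.17825287611607224
tin [(0.81, [0.52, -0.283, -0.005]), (0.71, [0.521, -0.074, 0.001]), (0.55, [0.69, -0.2, -0.002])]
bay [(0.97, [0.537, 0.094, 0.002]), (0.47, [0.677, 0.068, -0.003])]
stop_face [(0.79, [0.585, 0.257, 0.024]), (0.62, [0.387, 0.137, 0.003])]
seed_jar [(0.9, [0.68, 0.07, -0.001])]
steel_cup [(0.77, [0.448, 0.267, -0.002])]
timer [(0.67, [0.389, 0.134, -0.003]), (0.26, [0.586, 0.259, 0.023])]
scraper []
wrist [[-0.416, -0.866, -0.279, 0.32], [-0.909, 0.397, 0.126, 0.511], [0.002, 0.306, -0.952, 0.374], [0.0, 0.0, 0.0, 1.0]] [[324.4, 0.0, 278.3], [0.0, 324.4, 214.5], [0.0, 0.0, 1.0]] -0.07602293165252844
```

View pics/top0.png

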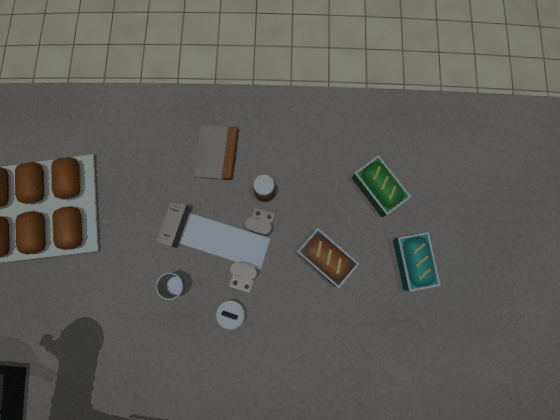

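View pics/side0.png

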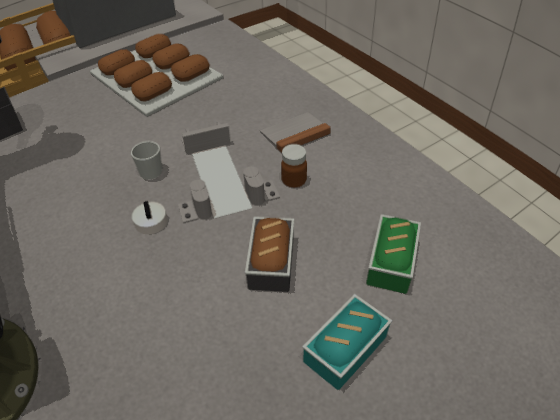

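Three candidates in the top picture: brown loaf in a dark tin (328,258), a green one (382,187) and a turquoise one (418,262). The dark tin with the brown loaf fits the description, and it stands just before the gap. I'll confirm it in a crop and fit the poses.

```bash
cat > fit.py <<'E'
from h import *
def box(p,img,x,y,a,L,W,z,S,col):
    c,s=np.cos(a),np.sin(a)
    pts=[((np.array(w2pix(p,[x+c*i*L/2-s*j*W/2,y+s*i*L/2+c*j*W/2,z])))) for i,j in [(1,1),(1,-1),(-1,-1),(-1,1)]]
    return np.array(pts)
def tinfit(p,plot=None,x0=None):
    """fit silhouette hull of tin box to mask"""
    from scipy.optimize import minimize
    ms=ctrl.masks_of(p,'tin')
    best=None
    hsv=cv2.cvtColor(p['pixels'],cv2.COLOR_RGB2HSV)
    for m in ms:
        k=m['pixels'].astype(np.uint8)
        if k.sum()<300: continue
        px=hsv[m['pixels']]
        g=((px[:,0]>40)&(px[:,0]<105)&(px[:,1]>90)).mean()
        if g>0.3: continue
        best=m;break
    k=best['pixels'].astype(np.uint8)
    S=4
    mm=cv2.resize(k,None,fx=S,fy=S,interpolation=cv2.INTER_LINEAR if False else cv2.INTER_NEAREST)
    def poly(v):
        pts=np.vstack([box(p,None,*v[:2],v[2],.12,.07,z,1,0) for z in (0,.05)]+[box(p,None,*v[:2],v[2],.06,.025,.067,1,0)])
        return cv2.convexHull(((pts+.5)*S).astype(np.float32))
    def cost(v):
        im=np.zeros_like(mm);cv2.fillPoly(im,[poly(v).astype(np.int32)],1)
        return (im!=mm).sum()/max(mm.sum(),1)
    if x0 is None:
        ys,xs=np.nonzero(k);c=pix2w(p,xs.mean(),ys.mean(),.025)
        x0s=[[c[0],c[1],a] for a in np.arange(0,np.pi,.3)]
    else: x0s=[x0]
    r=None
    for x0 in x0s:
        q=minimize(cost,x0,method='Nelder-Mead',options=dict(initial_simplex=np.array([x0]+[np.add(x0,d) for d in ([.01,0,0],[0,.01,0],[0,0,.15])])))
        if r is None or q.fun<r.fun:r=q
    return r.x,r.fun,best
E
python3 - <<'E'
from h import *; from fit import *
for n in ['top','side']:
    p=snap(n,n+'1.png'); v,f,m=tinfit(p); print(n,v.round(4),np.degrees(v[2]),f,m['p'])
    img=cv2.cvtColor(p['pixels'],cv2.COLOR_RGB2BGR)
    S=4;u0,v0=(150,160) if n=='top' else (150,110)
    crop=cv2.resize(img[v0:v0+150,u0:u0+200] if n=='top' else img[v0:v0+190,u0:u0+200],None,fx=S if n=='top' else 3,fy=S if n=='top' else 3,interpolation=cv2.INTER_CUBIC)
    cv2.imwrite('pics/%s_crop.png'%n,crop)
    s=4 if n=='top' else 3
    for z in(0,.05):
        b=(box(p,0,*v,.12,.07,z,0,0)-[u0,v0]+.5)*s
        cv2.polylines(crop,[b.astype(int)],True,(0,255,255),1)
    B=np.array([.539,.096]);F=np.array([.585,.258]);d=(F-B)/np.linalg.norm(F-B);nn=np.array([-d[1],d[0]])
    print(np.degrees(np.arctan2(d[1],d[0])),np.linalg.norm(F-B))
    for sg in(1,-1):
        for z in (0,.05):
            q=[w2pix(p,[*(F-.17*d+x*d+sg*y*nn),z]) for x,y in((-.03,.038),(.03,.038),(.03,.068),(-.03,.068))]
            cv2.polylines(crop,[((np.array(q)-[u0,v0]+.5)*s).astype(int)],True,(0,0,255) if z else (255,0,0),1)
    for z in (0,.05):
        q=[w2pix(p,[*(F+sg*nn*.05),z]) for sg in(1,-1)]
        cv2.polylines(crop,[((np.array(q)-[u0,v0]+.5)*s).astype(int)],True,(0,255,0),1)
    cv2.imwrite('pics/%s_ov.png'%n,crop)
E
```

```text
top [ 0.5224 -0.0756  0.878 ] 50.303892104480454 0.03729050279329609 0.65
74.14807184571308 0.16840427548016706
side [ 0.5219 -0.0776  4.0153] 230.06209788622968 0.03132866582756451 0.66
74.14807184571308 0.16840427548016706
```

View pics/top_ov.png

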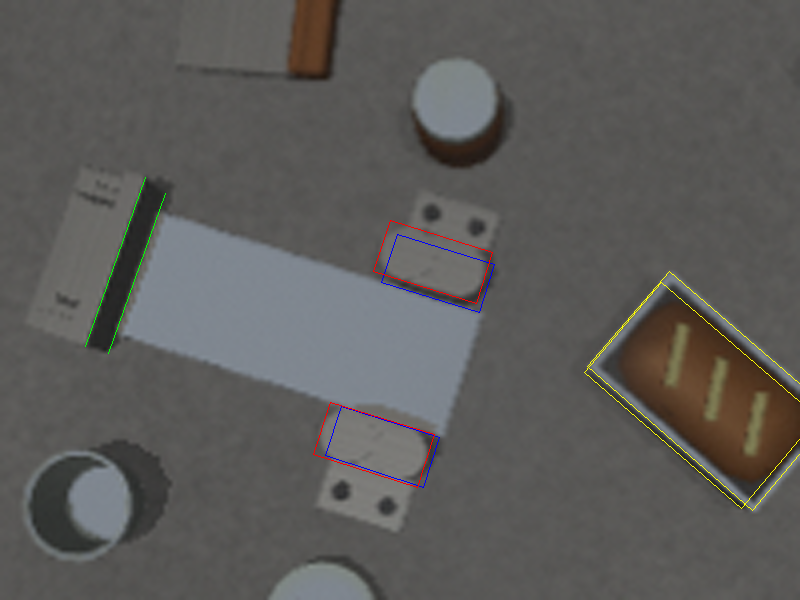

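View pics/side_ov.png

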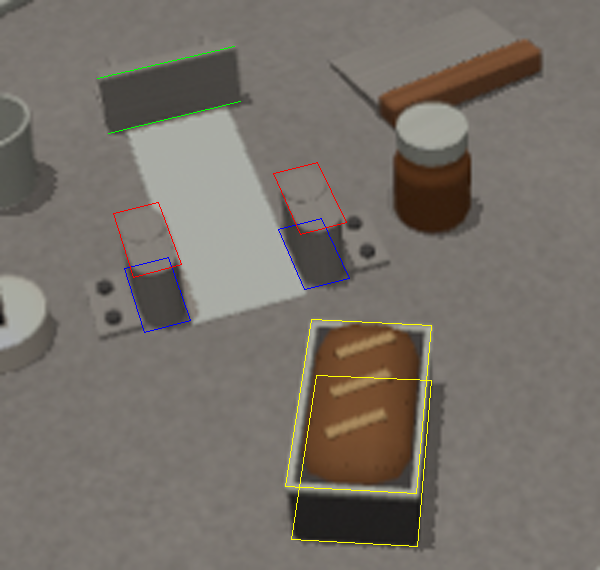

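```bash
cat > plan.py <<'E'
from h import *
F=np.array([.585,.258]);d=np.array([.2736,.9618]);d/=np.linalg.norm(d);n=np.array([-d[1],d[0]]);G=F-.17*d
def bay(x,y): return G+x*d+y*n
def tobay(P): P=np.array(P[:2])-G; return np.array([P@d,P@n])
def pose():
    s=ctrl.sense();return s['tool_pos'],R.from_rotvec(s['ee_rot'])
def inc(pos,yaw,base=None):
    """target: TCP world pos, tool x at world yaw (or +180), tool y down"""
    p0,R0=base or pose()
    x=np.array([np.cos(yaw),np.sin(yaw),0]);y=np.array([0,0,-1.])
    best=None
    for sg in(1,-1):
        T=R.from_matrix(np.array([sg*x,y,np.cross(sg*x,y)]).T)
        rv=(R0.inv()*T).as_rotvec(degrees=True)
        if best is None or np.linalg.norm(rv)<np.linalg.norm(best):best=rv
    return R0.inv().apply(np.array(pos)-p0).round(4)*1000,best.round(1)
E
python3 - <<'E'
from plan import *
p,r=pose();print(r.as_matrix().round(3));print(tobay([.522,-.0766]))
h=np.radians(50.2);rt=np.array([np.sin(h),-np.cos(h)])
P=np.array([.522,-.0766])+rt*.070
print(P,inc([*P,.15],h),inc([*P,.04],h))
E
```

```text
[[-0.417 -0.     0.909]
 [-0.909 -0.    -0.417]
 [ 0.    -1.     0.   ]]
[-0.16906929 -0.03095446]
[ 0.57577985 -0.12140768] (array([470.4, 100.3, 574. ]), array([-0. , 15.2,  0. ])) (array([470.4, 210.3, 574. ]), array([-0. , 15.2,  0. ]))
```

Call:
arm_command(
  increments=[
    [118,10,144,0,4,0,100],
    [235,30,287,0,8,0,100],
    [353,50,431,0,12,0,100],
    [470,80,574,0,15.2,0,100],
    [470,100,574,0,15.2,0,100],
    [470,100,574,0,15.2,0,100],
    [470,100,574,0,15.2,0,100],
    [470,100,574,0,15.2,0,100],
    [470,100,574,0,15.2,0,100],
    [470,100,574,0,15.2,0,100],
    [470,100,574,0,15.2,0,100],
    [470,100,574,0,15.2,0,100],
  ],
)

```text
clock: 2.55
tool_pos: [0.5766, -0.1231, 0.1503]
ee_rot: [-0.795, 1.7, -1.7]
wrist_force: [0.2, 1.2, -0.4]
gripper_width: 0.0853
```

```bash
python3 - <<'E'
from plan import *; from fit import *
p=snap('wrist','wr1.png')
for t in ['tin','bay','stop_face']:
    print(t,[(round(d['p'],2),w(p,d['location']).round(3).tolist()) for d in ctrl.tip_of(p,t)][:3])
print(p['C'].round(2).tolist())
p=snap('top','top2.png')
for n in ['bay','stop_face']:
    print(n,[(round(d['p'],2),w(p,d['location']).round(4).tolist()) for d in ctrl.tip_of(p,n)][:3])
E
```

```text
tin [(0.66, [0.518, -0.079, 0.002]), (0.57, [0.686, -0.2, 0.001])]
bay []
stop_face []
[[-0.64, -0.73, -0.23, 0.64], [-0.77, 0.61, 0.19, -0.17], [0.0, 0.3, -0.95, 0.27], [0.0, 0.0, 0.0, 1.0]]
bay []
stop_face [(0.6, [0.5833, 0.2588, 0.0256])]
```

View pics/wr1.png

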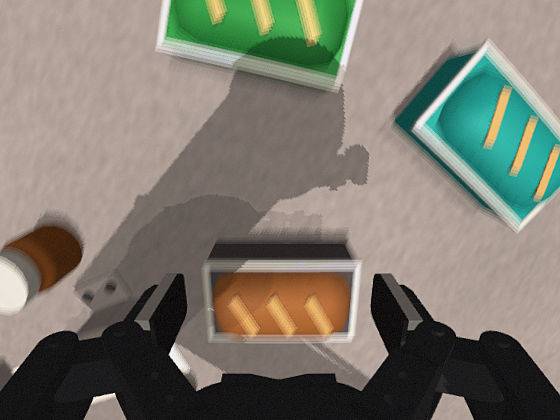

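View pics/top2.png

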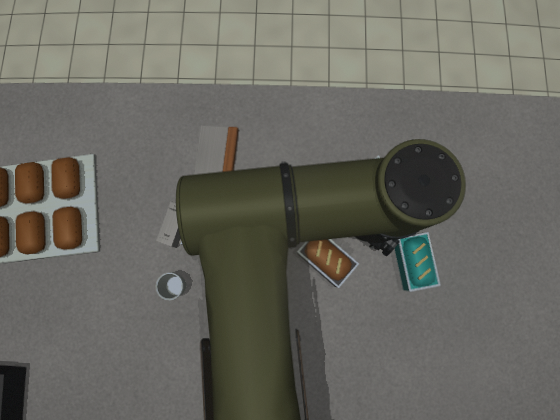

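Call:
arm_command(
  increments=[
    [0,30,0,0,0,0,100],
    [0,60,0,0,0,0,100],
    [0,90,0,0,0,0,100],
    [0,117,0,0,0,0,100],
    [0,118,0,0,0,0,100],
    [0,118,-10,0,0,0,100],
    [0,118,-16,0,0,0,100],
    [0,118,-20,0,0,0,100],
    [0,118,-23,0,0,0,100],
    [0,118,-25,0,0,0,100],
    [0,118,-27,0,0,0,100],
    [0,118,-27,0,0,0,100],
  ],
)

```text
clock: 4.4
tool_pos: [0.5556, -0.1039, 0.0328]
ee_rot: [-0.795, 1.699, -1.701]
wrist_force: [1.8, -2.0, 1.6]
gripper_width: 0.0855
```

```bash
python3 - <<'E'
from plan import *; from fit import *
p=snap('wrist','wr2.png')
q=snap('side','side2.png'); v,f,m=tinfit(q); print(v.round(4),np.degrees(v[2])%180,f)
h=v[2];t,r=pose();print(ctrl.sense()['wrist_force'], (t[:2]-v[:2])@[np.cos(h),np.sin(h)],(t[:2]-v[:2])@[-np.sin(h),np.cos(h)])
E
```

```text
[ 0.5156 -0.073   4.0993] 54.87155249693197 0.1367831541218638
[ 3.0554798  -1.21663523  2.52432361] 0.0022932388887021713 0.05047749750833025
```

View pics/wr2.png

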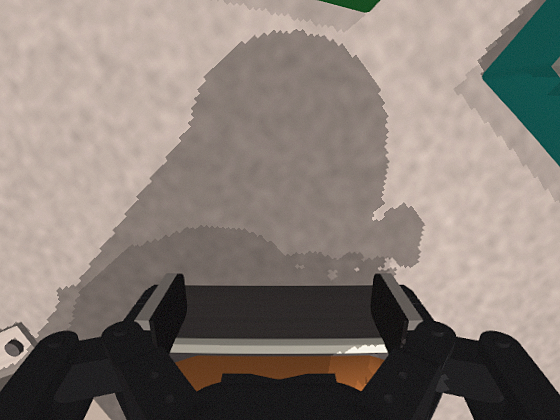

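View pics/side2.png

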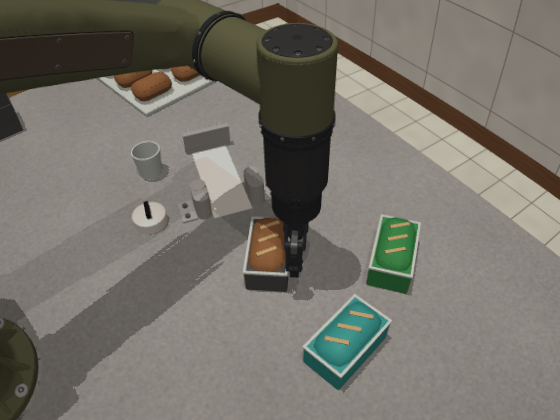

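```bash
python3 - <<'E'
from plan import *
t,r=pose();x=r.as_matrix()[:,0];h0=np.arctan2(-x[1],-x[0]);lane=np.arctan2(d[1],d[0])
c0=t[:2]+.046*np.array([-np.sin(h0),np.cos(h0)]);print(np.degrees([h0,lane]),c0,tobay(c0))
dy=-tobay(c0)[1];c=dy/np.sin(lane-h0);print(c)
C=c0-c*np.array([np.cos(h0),np.sin(h0)])
for k in range(1,9):
    h=h0+(lane-h0)*k/8
    cc=C+c*np.array([np.cos(h),np.sin(h)]);tt=cc-.046*np.array([-np.sin(h),np.cos(h)])
    print(inc([*tt,.032],h))
print(tobay(cc))
E
```

```text
[50.17293497 74.1207164 ] [ 0.52027347 -0.07441026] [-0.16743551 -0.02869467]
0.07069327465361872
(array([-2.3,  0.7, -3.8]), array([-0., -3., -0.]))
(array([-4.4,  0.7, -7.6]), array([-0., -6., -0.]))
(array([ -6.3,   0.7, -11.6]), array([-0., -9., -0.]))
(array([ -8. ,   0.7, -15.7]), array([ -0., -12.,  -0.]))
(array([ -9.5,   0.7, -19.8]), array([ -0., -15.,  -0.]))
(array([-10.7,   0.6, -24. ]), array([ -0.1, -18. ,  -0. ]))
(array([-11.8,   0.6, -28.3]), array([ -0.1, -21. ,  -0. ]))
(array([-12.6,   0.6, -32.7]), array([ -0.1, -23.9,  -0. ]))
[-1.61349933e-01 -6.13026325e-17]
```

Call:
arm_command(
  increments=[
    [-2.3,0,-3.8,0,-3,0,100],
    [-4.4,0,-7.6,0,-6,0,100],
    [-6.3,0,-11.6,0,-9,0,100],
    [-8,0,-15.7,0,-12,0,100],
    [-9.5,0,-19.8,0,-15,0,100],
    [-10.7,0,-24,0,-18,0,100],
    [-11.8,0,-28.3,0,-21,0,100],
    [-12.6,0,-32.7,0,-23.9,0,100],
    [-12.6,0,-32.7,0,-23.9,0,100],
    [-12.6,0,-32.7,0,-23.9,0,100],
  ],
)

```text
clock: 5.8
tool_pos: [0.5381, -0.073, 0.0321]
ee_rot: [-1.065, 1.412, -1.411]
wrist_force: [0.9, 1.0, 0.8]
gripper_width: 0.0851
```

```bash
python3 - <<'E'
from plan import *; from fit import *
p=snap('wrist','wr3.png');q=snap('side','side3.png')
t,r=pose();x=r.as_matrix()[:,0];print(tobay(t),np.degrees(np.arctan2(-x[1],-x[0])))
E
```

```text
[-0.16133054 -0.04540873] 74.0350738443556
```

View pics/wr3.png

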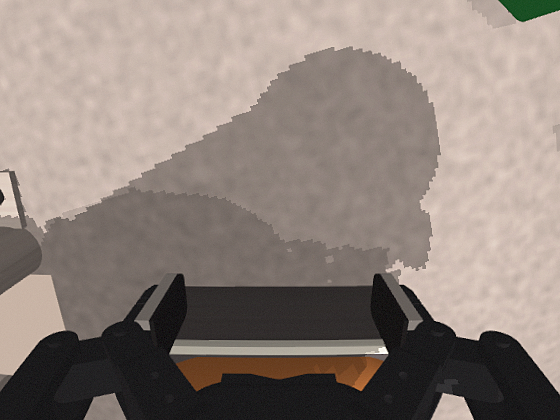

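View pics/side3.png

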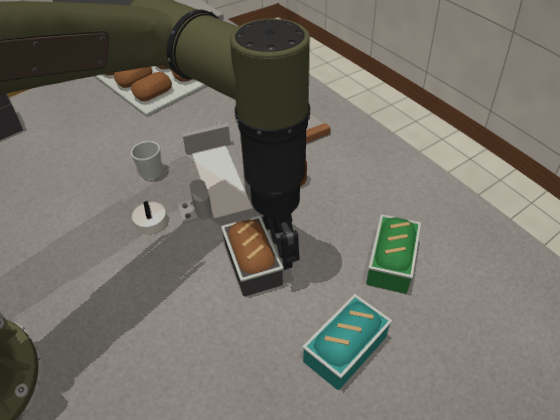

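```bash
python3 - <<'E'
from plan import *
t,r=pose();print(ctrl.sense()['q'].round(2))
lane=np.arctan2(d[1],d[0])
P=bay(-.27,0);print(P,np.linalg.norm(P),inc([*P,.16],lane+np.pi/2),inc([*P,.16],lane+np.pi/2-.1),inc([*P,.16],lane+np.pi/2+.1))
E
```

```text
[ 0.24 -0.02 -0.38 -0.   -1.21  1.06]
[ 0.46461096 -0.16520973] 0.49311012551844785 (array([ 108.8, -127.9,  -45.3]), array([ 0. , 89.9,  0. ])) (array([ 108.8, -127.9,  -45.3]), array([  0. , -84.4,  -0. ])) (array([ 108.8, -127.9,  -45.3]), array([ 0. , 84.2,  0. ]))
```

Call:
arm_command(
  increments=[
    [0,0,15,0,0,0,100],
    [0,-5,35,0,0,0,100],
    [0,-60,35,0,0,0,100],
    [0,-120,35,0,10,0,100],
    [20,-128,20,0,20,0,100],
    [40,-128,0,0,30,0,100],
    [60,-128,-10,0,40,0,100],
    [80,-128,-25,0,50,0,80],
    [95,-128,-35,0,60,0,60],
    [109,-128,-45,0,70,0,35],
    [109,-128,-45,0,80,0,35],
    [109,-128,-45,0,90,0,35],
  ],
)

```text
clock: 7.4
tool_pos: [0.4641, -0.1657, 0.1595]
ee_rot: [-0.294, -2.068, 2.067]
wrist_force: [-0.7, -1.2, 0.6]
gripper_width: 0.0296
```

```bash
python3 - <<'E'
from plan import *; from fit import *
lane=np.arctan2(d[1],d[0])
s=ctrl.sense();print(s['tool_pos'],s['gripper_width'])
for n in ['wrist','top','side']:
    p=snap(n,n+'4.png'); 
    try:
        v,f,m=tinfit(p,x0=[.495,-.06,lane]);print(n,v.round(4),np.degrees(v[2]),f,tobay(v))
    except Exception as e: print(n,e)
E
```

```text
[ 0.46411612 -0.16566026  0.15953049] 0.029562694926693073
wrist [ 0.493  -0.063   1.2915] 73.9987419372713 0.3027183342972817 [-0.16398171  0.00069094]
top 'NoneType' object is not subscriptable
side [ 0.4932 -0.0617  1.2844] 73.59024828138332 0.7019327943405761 [-0.16263327  0.00079125]
```

View pics/wrist4.png

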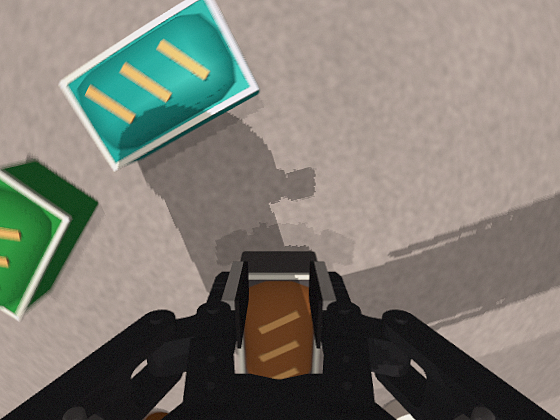

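View pics/top4.png

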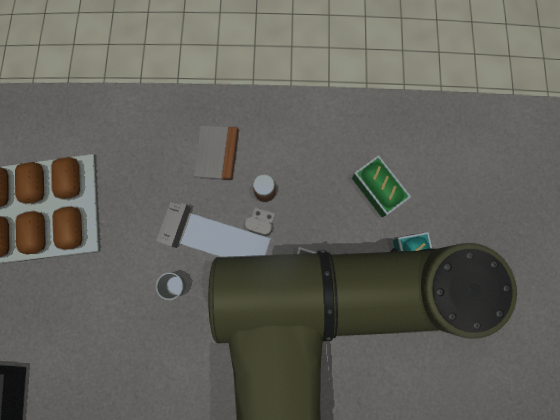

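View pics/side4.png

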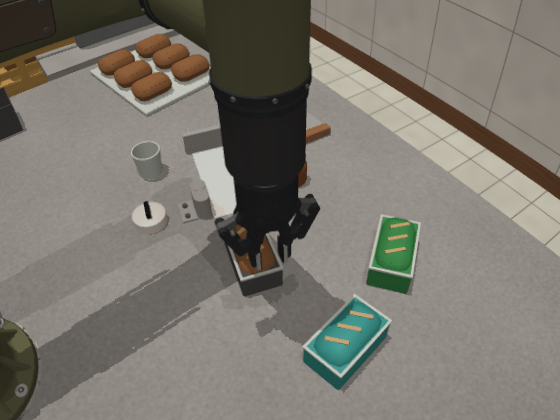

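Call:
arm_command(
  increments=[
    [0,40,0,0,0,0,35],
    [0,80,0,0,0,0,35],
    [0,118,0,0,0,0,35],
    [0,119,0,0,0,0,35],
    [0,119,-15,0,0,0,35],
    [0,119,-28,0,0,0,35],
    [0,119,-36,0,0,0,35],
    [0,119,-46,0,0,0,35],
    [0,119,-58,0,0,0,35],
    [0,119,-70,0,0,0,35],
    [0,119,-84,0,0,0,35],
    [0,119,-84,0,0,0,35],
  ],
)

```text
clock: 9.2
tool_pos: [0.4882, -0.0833, 0.0408]
ee_rot: [-0.288, -2.074, 2.072]
wrist_force: [0.5, 0.5, -0.7]
gripper_width: 0.0299
```

```bash
python3 - <<'E'
from plan import *; from fit import *
s=ctrl.sense();t,r=pose();z=-r.as_matrix()[:,2];print(t,tobay(t),np.degrees(np.arctan2(z[1],z[0])),s['gripper_width'],s['wrist_force'])
for n in ['wrist','top','side']:
    p=snap(n,n+'5.png'); 
E
```

```text
[ 0.4881793  -0.08332753  0.040791  ] [-0.18479382 -0.00026507] 74.14673935320052 0.029903777661328183 [ 0.48895382  0.51418227 -0.65030404]
```

View pics/wrist5.png

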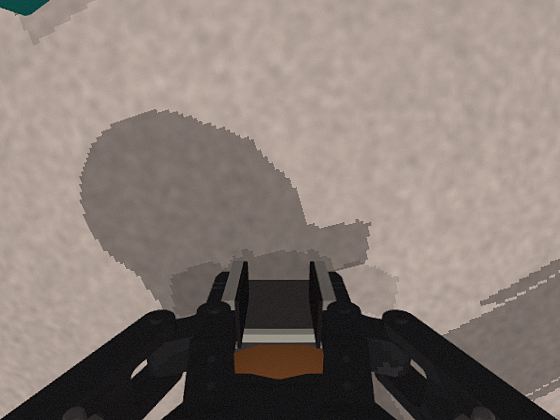

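View pics/side5.png

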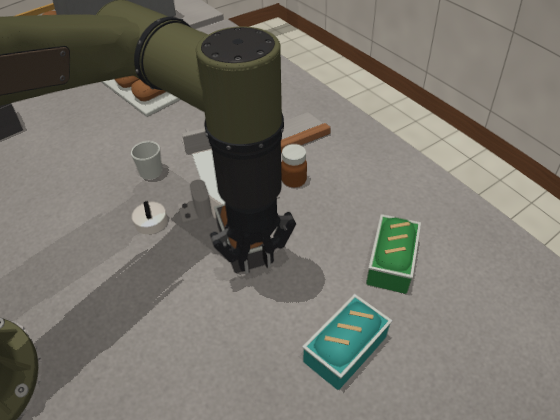

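Call:
arm_command(
  increments=[
    [0,0,-12,0,0,0,35],
    [0,0,-24,0,0,0,35],
    [0,0,-36,0,0,0,35],
    [0,0,-48,0,0,0,35],
    [0,0,-58,0,0,0,35],
    [0,0,-66,0,0,0,35],
  ],
)

```text
clock: 10.1
tool_pos: [0.5063, -0.0206, 0.0413]
ee_rot: [-0.289, -2.073, 2.073]
wrist_force: [-1.0, -1.5, -1.6]
gripper_width: 0.0297
```

```bash
python3 - <<'E'
from plan import *; from fit import *
s=ctrl.sense();t,r=pose();z=-r.as_matrix()[:,2];print(t,tobay(t),np.degrees(np.arctan2(z[1],z[0])),s['gripper_width'],s['wrist_force'])
for n in ['wrist','top','side']:
    p=snap(n,n+'6.png'); 
E
```

```text
[ 0.50628563 -0.02062984  0.04129907] [-0.11953457 -0.00052566] 74.09602039449821 0.029746358169148984 [-0.99290315 -1.48448573 -1.56106793]
```

View pics/top6.png

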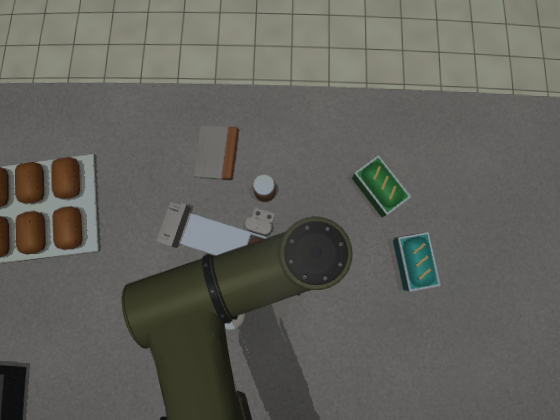

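View pics/side6.png

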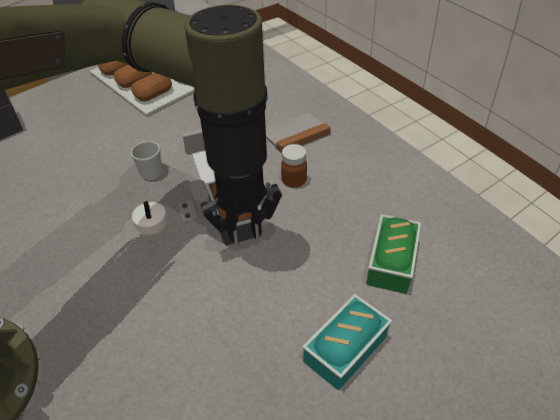

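View pics/wrist6.png

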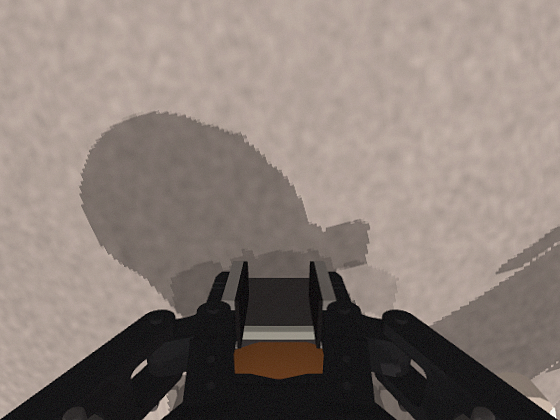

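```bash
python3 - <<'E'
from plan import *
a=cv2.imread('pics/side6.png')[150:260,170:310];cv2.imwrite('pics/c6.png',cv2.resize(a,None,fx=5,fy=5,interpolation=cv2.INTER_CUBIC))
E
```

```text
(no output)
```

View pics/c6.png

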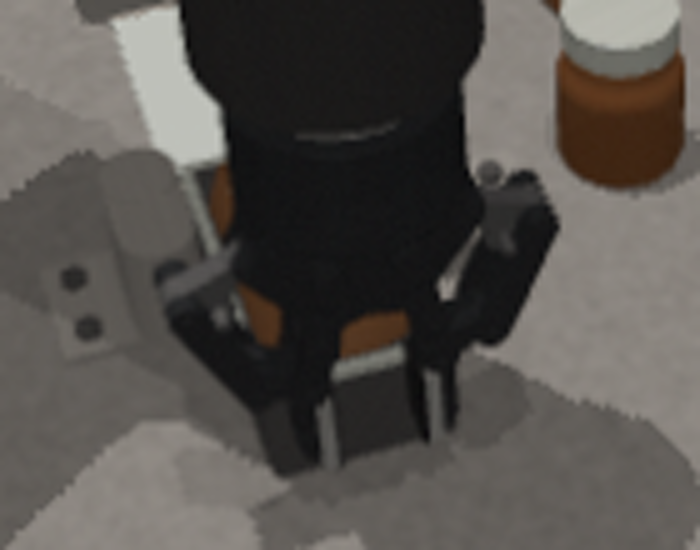

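```bash
python3 - <<'E'
from plan import *
p=snap('side','side7.png');t,_=pose()
for (u,v) in [(170+440/5,150+440/5),(170+333/5,150+468/5),(170+285/5,150+473/5)]:
    a=pix2w(p,u,v,0);b=pix2w(p,u,v,.1)
    for off in (-.011,0):
        fa=tobay(a)[0]-(tobay(t)[0]+off);fb=tobay(b)[0]-(tobay(t)[0]+off);k=fa/(fa-fb);P=a+k*(b-a)
        print((u,v),off,P.round(4),tobay(P))
E
```

```text
(258.0, 238.0) -0.011 [ 0.523  -0.0372  0.0248] [-0.13091604 -0.02112103]
(258.0, 238.0) 0 [ 0.5287 -0.0274  0.0113] [-0.11991604 -0.02391109]
(236.6, 243.6) -0.011 [ 0.4855 -0.0265  0.0257] [-0.13091604  0.01786584]
(236.6, 243.6) 0 [ 0.4904 -0.0165  0.0122] [-0.11991604  0.01586751]
(227.0, 244.6) -0.011 [ 0.4692 -0.0219  0.0301] [-0.13091604  0.0347464 ]
(227.0, 244.6) 0 [ 0.4738 -0.0118  0.0167] [-0.11991604  0.03309086]
```

Call:
arm_command(
  increments=[
    [0,0,6,0,0,0,35],
    [0,-8,8,0,0,0,12],
    [0,-8,8,0,0,0,12],
    [0,-8,8,0,0,0,12],
    [0,-8,8,0,0,0,12],
  ],
)

```text
clock: 10.92
tool_pos: [0.5038, -0.029, 0.0492]
ee_rot: [-0.29, -2.072, 2.073]
wrist_force: [-0.4, -0.7, 0.0]
gripper_width: 0.0103
```

```bash
python3 - <<'E'
from plan import *
s=ctrl.sense();t=s['tool_pos'];print(t,tobay(t),s['gripper_width'],s['wrist_force'])
p=snap('side','side8.png');snap('wrist','wrist8.png')
a=cv2.imread('pics/side8.png')[150:260,170:310];cv2.imwrite('pics/c8.png',cv2.resize(a,None,fx=5,fy=5,interpolation=cv2.INTER_CUBIC))
E
```

```text
[ 0.50384036 -0.02904132  0.04916569] [-0.12829412 -0.00047518] 0.010320261174866896 [-0.35551363 -0.66726975  0.04163643]
```

View pics/c8.png

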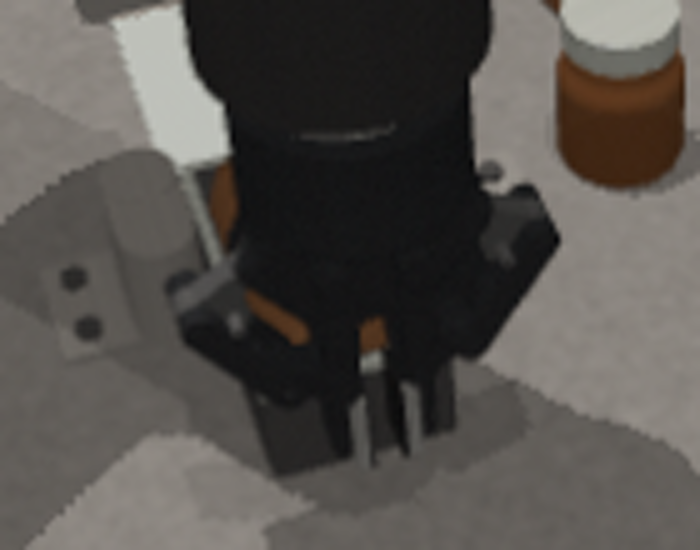

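View pics/wrist8.png

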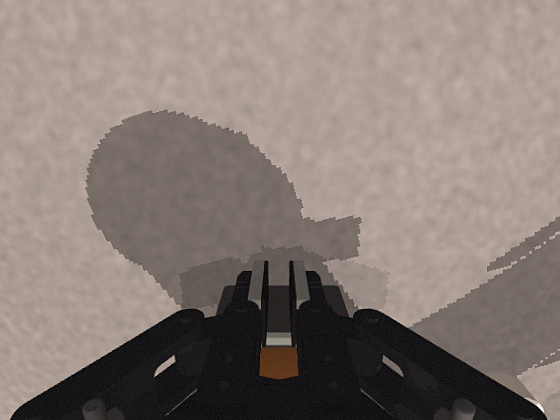

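Call:
arm_command(
  increments=[
    [0,0,-8,0,0,0,12],
    [0,0,-20,0,0,0,12],
    [0,0,-32,0,0,0,12],
    [0,0,-44,0,0,0,12],
    [0,0,-56,0,0,0,12],
    [0,0,-68,0,0,0,12],
    [0,0,-80,0,0,0,12],
  ],
)

```text
clock: 11.9
tool_pos: [0.5261, 0.0487, 0.0492]
ee_rot: [-0.29, -2.072, 2.073]
wrist_force: [-0.4, -2.5, -0.0]
gripper_width: 0.01
```

```bash
python3 - <<'E'
from plan import *
s=ctrl.sense();t=s['tool_pos'];print(t,tobay(t),s['gripper_width'],s['wrist_force'],s['moment'])
snap('side','side9.png');snap('top','top9.png')
E
```

```text
[0.52605248 0.04872626 0.04923437] [-0.04741664 -0.00056159] 0.010038149439278523 [-0.41768982 -2.52202243 -0.0054311 ] [-0.60934929  0.18464954 -0.06408608]
```

View pics/top9.png

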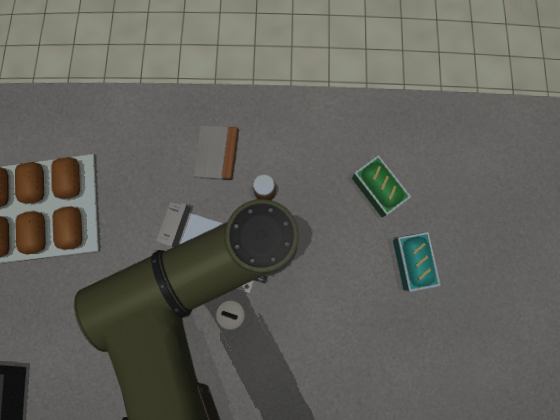

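View pics/side9.png

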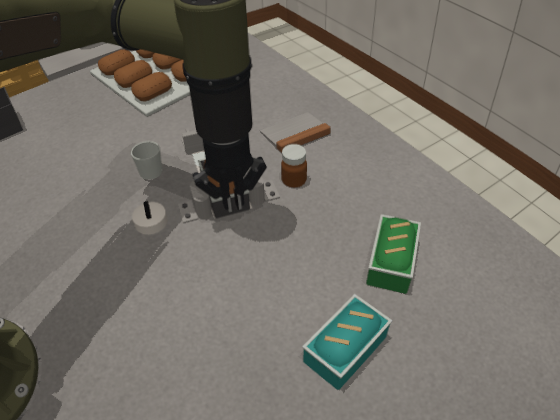

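Call:
arm_command(
  increments=[
    [0,0,-12,0,0,0,12],
    [0,0,-24,0,0,0,12],
    [0,0,-36,0,0,0,12],
    [0,0,-48,0,0,0,12],
    [0,0,-58,0,0,0,12],
    [0,0,-68,0,0,0,12],
    [0,0,-75,0,0,0,12],
    [0,0,-79,0,0,0,12],
  ],
)

```text
clock: 13.0
tool_pos: [0.5476, 0.1242, 0.0493]
ee_rot: [-0.29, -2.072, 2.073]
wrist_force: [-1.5, -2.8, 0.5]
gripper_width: 0.0101
```

Call:
arm_command(
  increments=[
    [0,0,-2,0,0,0,12],
    [0,0,-4,0,0,0,12],
  ],
)

```text
clock: 13.25
tool_pos: [0.5487, 0.1276, 0.0493]
ee_rot: [-0.29, -2.072, 2.073]
wrist_force: [-1.1, -1.0, 0.8]
gripper_width: 0.0104
```

Call:
arm_command(
  increments=[
    [0,0,-2,0,0,0,12],
    [0,0,-3,0,0,0,12],
  ],
)

```text
clock: 13.5
tool_pos: [0.5495, 0.1307, 0.0493]
ee_rot: [-0.29, -2.073, 2.073]
wrist_force: [-0.5, -3.3, 0.3]
gripper_width: 0.0105
```

Call:
arm_command(
  increments=[
    [0,0,-1,0,0,0,12],
    [0,0,-2,0,0,0,12],
  ],
)

```text
clock: 13.75
tool_pos: [0.5496, 0.131, 0.0493]
ee_rot: [-0.289, -2.068, 2.075]
wrist_force: [-2.9, -9.4, 2.6]
gripper_width: 0.0099
```

```bash
python3 - <<'E'
from plan import *
s=ctrl.sense();t=s['tool_pos'];print(t,tobay(t),s['wrist_force'],s['moment'])
p=snap('side','side10.png');snap('top','top10.png');snap('wrist','wrist10.png')
a=cv2.imread('pics/side10.png')[100:220,150:290];cv2.imwrite('pics/c10.png',cv2.resize(a,None,fx=5,fy=5,interpolation=cv2.INTER_CUBIC))
a=cv2.imread('pics/top10.png')[180:300,140:300];cv2.imwrite('pics/t10.png',cv2.resize(a,None,fx=5,fy=5,interpolation=cv2.INTER_CUBIC))
E
```

```text
[0.54956904 0.13097638 0.04932069] [ 0.03812924 -0.00067619] [-2.8866346  -9.35705959  2.6353222 ] [-3.12113839  0.88151609 -0.01610137]
```

View pics/c10.png

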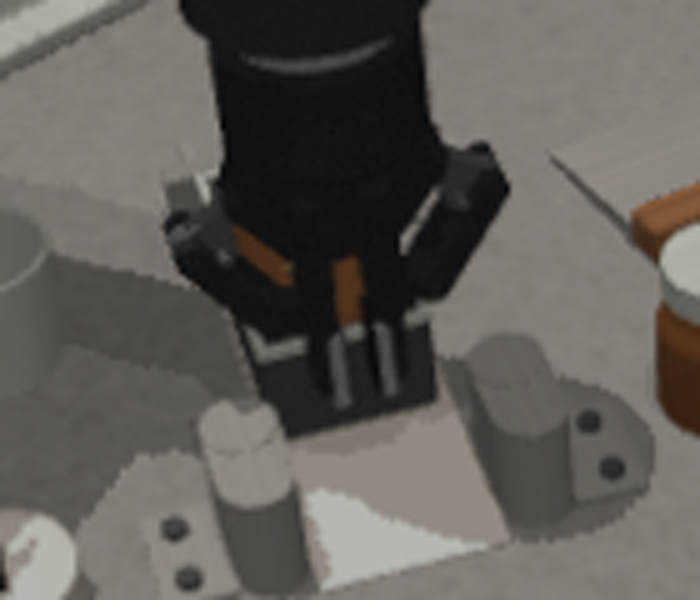

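View pics/t10.png

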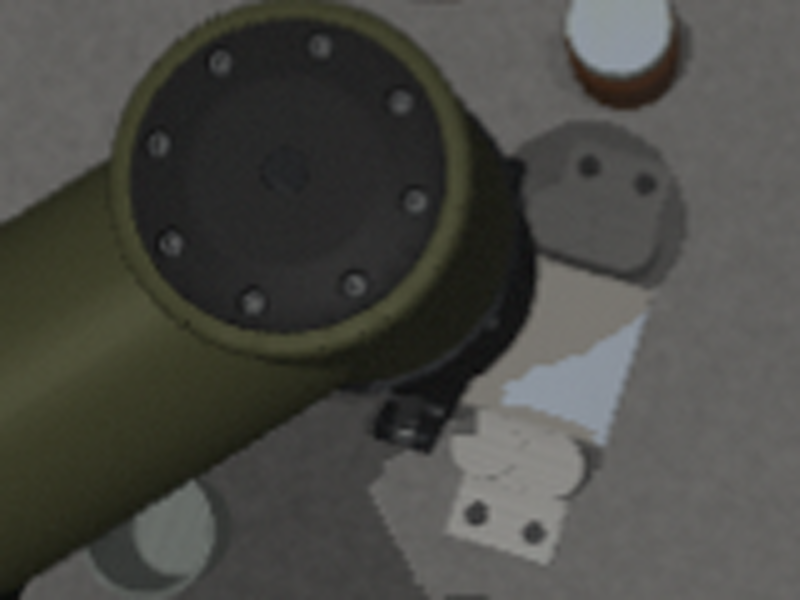

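Force rose to about 10 N and the motion stalled at bay x = 38 mm (about 39 expected), so the tin is at the stop. I'll press a little more to square it, then withdraw.

Call:
arm_command(
  increments=[
    [0,0,-1,0,0,0,12],
    [0,0,-1.5,0,0,0,12],
    [0,0,-1.5,0,0,0,12],
  ],
)

```text
clock: 14.28
tool_pos: [0.5496, 0.131, 0.0493]
ee_rot: [-0.288, -2.065, 2.077]
wrist_force: [-3.8, -11.8, 4.2]
gripper_width: 0.0102
```

Call:
arm_command(
  increments=[
    [0,0,5,0,0,0,12],
    [0,0,25,0,0,0,12],
    [0,-30,25,0,0,0,12],
    [0,-90,25,0,0,0,12],
    [0,-140,40,0,0,0,12],
    [0,-150,100,0,0,0,12],
    [0,-150,160,0,0,0,12],
    [0,-150,220,0,0,0,12],
    [0,-150,280,0,0,0,12],
    [0,-150,300,0,0,0,12],
    [0,-150,300,0,0,0,12],
  ],
)

```text
clock: 15.65
tool_pos: [0.4675, -0.1559, 0.1995]
ee_rot: [-0.294, -2.072, 2.071]
wrist_force: [-0.3, 0.4, 0.0]
gripper_width: 0.0102
```

```bash
python3 - <<'E'
from plan import *; from fit import *
lane=np.arctan2(d[1],d[0]);P=bay(.11,0)
for n in ['top','side']:
    p=snap(n,n+'11.png')
    try:
        v,f,m=tinfit(p,x0=[*P,lane]);print(n,v.round(4),np.degrees(v[2]),f,tobay(v))
    except Exception as e: print(e)
    for t in ['seed_jar','steel_cup','timer','scraper']:
        print(t,[(round(k['p'],2),w(p,k['location']).round(3).tolist()) for k in ctrl.tip_of(p,t)][:1])
    y,x=(180,140) if n=='top' else (100,150)
    a=cv2.imread('pics/%s11.png'%n)[y:y+120,x:x+160];cv2.imwrite('pics/%sc11.png'%n,cv2.resize(a,None,fx=5,fy=5,interpolation=cv2.INTER_CUBIC))
E
```

```text
top [0.568  0.2013 1.2738] 72.98462022124586 0.04449336027713626 [0.11083206 0.0008524 ]
seed_jar [(0.77, [0.676, 0.07, -0.003])]
steel_cup [(0.67, [0.453, 0.269, -0.006])]
timer []
scraper [(0.71, [0.768, 0.202, -0.002])]
side [0.5635 0.2038 1.2014] 68.836752847975 0.1434173669467787 [0.11197643 0.00582005]
seed_jar [(0.6, [0.679, 0.067, -0.001])]
steel_cup [(0.83, [0.452, 0.269, -0.0])]
timer []
scraper []
```

View pics/topc11.png

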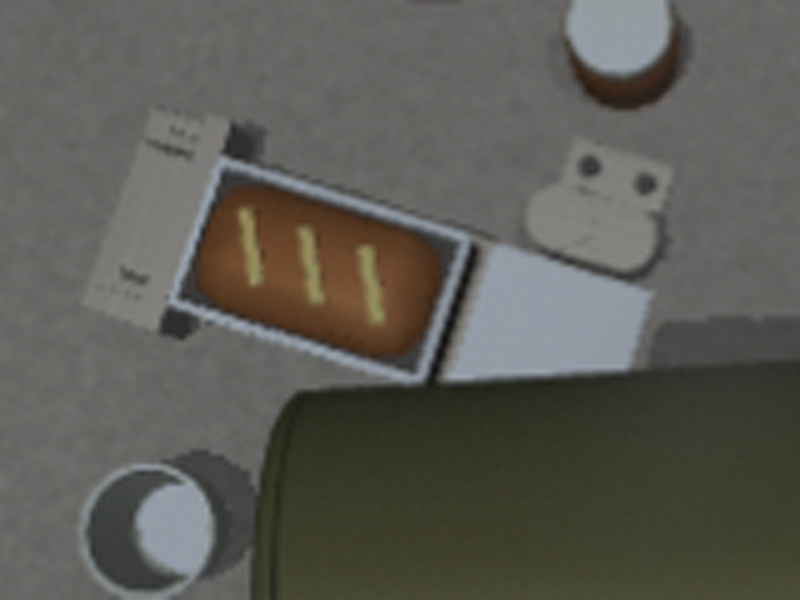

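View pics/sidec11.png

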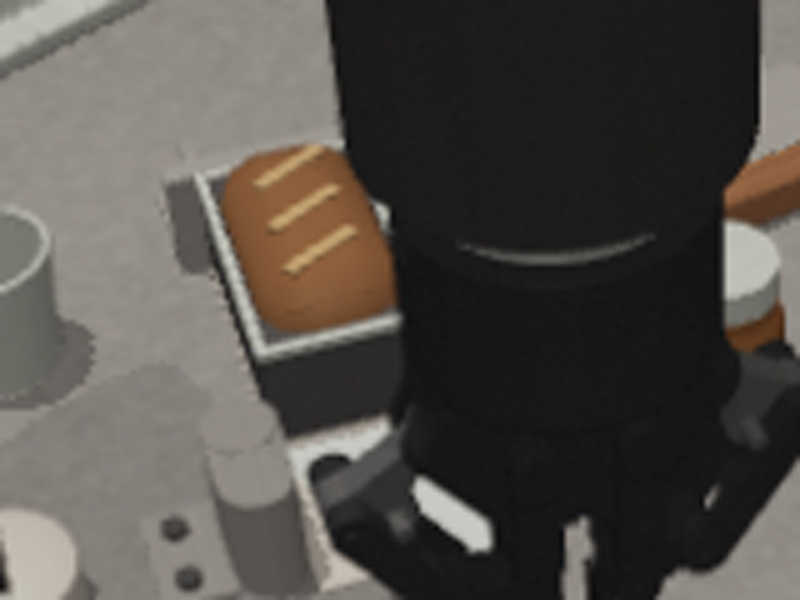

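```bash
python3 -c "
from cell import ctrl
print(ctrl.finish_job())"
```

```text
the job is handed in; nothing more can be done
None
```

The tin is home: it went lengthways through the gap and its leading end rests against the stop plate. I handed the job in with the clock at about 16 s.

**What I did**
- I picked the dark tin with the brown loaf and left the green and turquoise look-alikes alone.
- I laid both open fingertips along its side wall and swung it about 24° into line with the lane.
- I then pushed it from behind with two fingertips. Partway I narrowed and raised them so the gripper would clear the cheeks.
- At the stop the force rose to about 12 N and motion stalled at a tool position of 38 mm (39 mm expected). I then backed off and lifted the arm clear.

**Last checks**
- **Tin position:** the top view puts its middle at x = 111 mm, y = +1 mm in the bay frame (110 mm, 0 mm wanted).
- **Squareness:** the top-view fit is within about 1° of the lane, and the picture shows the end flush with the plate.
- **Wrist force:** about zero after backing off.
- **Bystanders:** the jar, cup and scraper show where they began, to within about 5 mm.

**Checks that failed or disagreed**
- The side-view fit gave 69° instead of 73–74°, and y = +6 mm. The arm covered half the tin there and the fit error was large, so I did not rely on it.
- The networks did not find the timer in the last pictures. Its edge shows at the bottom left of the side crop, but I did not measure its position.

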